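Fit a hatch cover on the laptop base

ROBOT

A 6-joint arm with a two-finger parallel gripper is mounted at the origin on the work surface. World frame = base frame: x ahead of the robot, y to its left, z up, the work surface at z = 0. Lengths are in m, angles in rad, forces in N, time in s.
With the tool pointing down it reaches from about 0.35 to 0.775 m from the base axis. Payload 5.5 kg.
Tool frame: the origin (TCP) lies at the very end of the fingers, on their centre line; the grasp point (between the pads) lies 19 mm behind it; z points along the fingers, y is the line along which they close (so a half turn about z gives the same grasp; the last joint's range is limited). The gripper opens to 85 mm and grips with 20 to 120 N. Pads are 22 mm wide; open, the fingers measure 114 mm over their backs; the gripper's body (76 mm by 85 mm) begins 54 mm behind the grasp point. The pads swing forward as they close: fully open they stand 13 mm farther back than shut.
Start: joints at [1.03, 0.313, 0.046, 1.304, 0, 1.431], TCP at [0.224, 0.529, 0.231] pointing down, gripper open.
Joint ranges: [-2.76, 2.76], [-0.86, 1.69], [-1.03, 1.26], [-2.2, 2.34], [-1.47, 1.5], [-3.14, 3.14]. Speed limits (rad/s): [2.57, 2.57, 3.14, 3.14, 3.14, 3.14].

INTERFACE

Orientations are given as a unit quaternion [w, x, y, z].
In Python, from workcell import env, cams, ticket, spotter gives the robot as it stands.
- The arm moves only by the tool jog_arm, never from a script. Its argument "increments" is a list that holds one entry, the list of rows, each a list of 7 numbers: the shift along the tool's x, y, z in units of 0.25 m (1.0 is 0.25 m), then the turn, a rotation vector about the tool's x, y, z in units of 180 degrees (1.0 is 180 degrees), then the closure in counts, from 0 (fully open) to 255 (shut). A call has 1 to 20 rows; each row shifts and turns the commanded pose from where the row before left it, along the tool's axes as they then stand; what a row does not reach is not made up. A row lasts 1/10 s, in which the tool goes at most 50 mm and 8.59 degrees, less where a joint would pass 70% of its speed; a pose out of reach is approached as far as the arm can. A call with a number of a shift or a turn outside -1 to 1 is refused whole. A call with a gripper value outside its range is refused whole. The fingers move at their own pace and stop on an object; "force" is the grip in N (left out, the last holds). Time passes only in rows, so rows that do not move let the fingers close. It gives the time, the measured TCP pose, the force, the opening and the grip force at its end, in the units of the state.
- env.get_state(): the state, without advancing time (a new reading comes with each control period).
- cams.read_camera(name): name is "side" or "top" or "wrist"; returns a dict with "pixels" (384x512x3 uint8, red, green, blue), "fx", "fy", "cx", "cy" (pixels), "k1" (the pictures are not rectified: a ray, as slopes to the right and down, at radius r is drawn at 1 + k1 r^2 times it, then the intrinsics apply), "xyz" and "attitude" of the camera in the world; the wrist camera has in their place "mount" (4x4, takes a point from camera to tool coordinates, whose origin is the TCP and whose axes are the flange's). Camera axes: x right, y down, z forward; pixel columns grow to the right and rows downward; lengths in m; the calibration is good to about 2 mm. A picture is of the moment at which its call begins: read the wrist's pose just before it. There is no depth.
- ticket.hand_in(): hands the job in; it is judged then, once.
Trained networks look in the newest picture that a camera, given by its name, has taken for a name from the list of things; names that differ only in an ending like _2 or _b are one class to them, and where a whole thing is asked for, a point or a joint stands for the part that bears it (a point fixed in the world has none). Each returns a list of dicts, best first, with "conf" (0 to 1); they miss things now and then, are a little off and sometimes report something else, mostly with a low value. They report only what shows in the picture. A call takes as long as a camera call. They do not tell look-alikes from the thing itself.
- spotter.find_in(target, camera): "uv" ([column, row] in pixels, amid what is visible of it).
- spotter.cut_out(target, camera): "region" (384x512 bool, what is visible of it) and "uv" ([column, row] in pixels, amid what is visible of it).
- spotter.landmark_of(target, camera): "uv" ([column, row] in pixels: a listed point, or the origin of a listed thing).
The state is a dict: "clock": time; "joint_pos": joint angles; "qvel": joint speeds; "tau": joint torques, N m; "tcp_pos": TCP position; "orientation": TCP orientation; "wrist_force": force on the tool from outside, world axes, zero at the start; "ft_torque": the same for the moment, N m; "finger_gap": finger opening in m; "grip_force": force on a finger pad.
Only numpy, scipy, OpenCV 4.12 (cv2) and the standard library are available. Lean on these libraries where they do the work, as an engineer would, in place of code of your own. Each camera call takes 0.05 s, during which the arm holds its last target. There are 200 camera calls.

TASK

Close the open bay of the upturned laptop base with the top cover of the stack in the tray: slide it out of the tray's open end until it lies overhanging by about 45 mm, then pinch the overhanging end and lift it off, leaving the covers beneath in the tray. Held by its end it will not fit past the laptop's casing, so lay it across the two bars of the rest and let go, then take it again across its middle and lay it, without dropping it, in the bay so that it sits fully down and flush. Leave everything else on the bench as it is.

Things in the scene. Friction and masses are not known exactly. Their poses are not given: they have to be found in the camera images.
- cover_center (a point): The top cover of the stack, the one to fit: a stiff flat aluminium plate, 140 (its x) x 60 (its y) x 4 mm, about 90 g, the same either way round. This point is its centre, half-way through its thickness. Smooth: covers slide easily on one another (friction about 0.3), a fingertip grips them better; 5 to 15 N of fingertip pressure drags the top one along.
- tray: Fixed grey steel stock tray, 160 (x) x 82 mm, 51 mm tall, holding a stack of three covers with 3 mm of play all round. The walls at both sides and the far end come to 1 mm below the top cover's top face, so fingers cannot get beside it. The lip at the open end is lower, 1.5 mm below the top cover, and holds back the two beneath. Origin at its underside.
- tray_mouth (a point): Middle of the tray's open end (its outer face), at the height of the top cover's underside, 48 mm above the bench; x points into the tray along the covers, z up. At the start the top cover's centre is about 78 mm along +x, its end 8 mm inside. Free space outside the mouth down to the bench; the cover tips out if its centre comes past the mouth.
- spare_high_center (a point): The middle cover of the stack, same plate; point at its centre. Must stay in the tray.
- spare_low_center (a point): The bottom cover of the stack, same plate; point at its centre. Must stay in the tray.
- rest_top (a point): Fixed rest: two upright black rubber bars on an aluminium foot (100 x 80 x 6 mm). The bars run along y, 70 mm long, 14 mm thick, centre lines 30 mm to either side in x, tops 35 mm above the bench. This point is midway between them at the height of their tops. A cover laid with its length along x has free space below its middle (46 mm wide) and both ends.
- laptop: Fixed upturned dark laptop base, 200 (x) x 270 mm (y), 34 mm tall, with an open bay showing a green board. Half-way along both long sides of the bay is a finger well, 46 mm long (x), 30 mm wide (y), 22 mm deep; elsewhere the casing leaves no room beside the cover. Origin at its underside.
- laptop_bay (a point): Centre of the bay, at the height of the cover's centre when fitted (2 mm below the laptop's top face, 32 mm above the bench). The bay is 148 mm long (x) x 67 mm wide (y); the ledges at its two ends lie 4 mm below the top face, so that a fitted cover is flush.
- spool: Bystander: solder spool standing on end, 64 mm diameter, 44 mm tall; origin at its underside. Leave it where it is.
- cutters: Bystander: side cutters lying flat, about 145 mm long, 12 mm high; origin at its underside. Leave it where it is.
- cooling_fan: Bystander: laptop cooling fan with a copper heat pipe, 66 mm square, 12 mm high; origin at its underside. Leave it where it is.
- parts_drawer: Bystander: clear drawer of connectors, 150 x 100 x 40 mm; origin at its underside. Leave it where it is.
- dispenser: Bystander: white jar with a steel cap, 66 mm diameter, 100 mm tall; origin at its underside. Leave it where it is.
- multimeter: Bystander: yellow multimeter lying flat, 150 x 75 x 34 mm; origin at its underside. Leave it where it is.
Not all that is in view belongs to the job. Leave any green look-alike of the tray alone.

How it is judged:
On the way, in this order (a step that is already met when the one before it is completed fails the run):
1. the top cover lies flat on the stack and overhangs the tray's open end by 25 to 65 mm (x of cover_center in the frame of tray_mouth between 0.005 and 0.045 m and z of cover_center in the frame of tray_mouth between -0.001 and 0.005 m and angle between cover_center's own z axis and vertical below 0.05 rad), for 0.2 s.
2. the cover is held between the fingers nearer to an end than to its middle (more than 25 mm from its centre) and lifted at least 20 mm off the stack (z of cover_center in the frame of tray_mouth above 0.022 m and contact force between the fingers and cover above 0.5 N and (x of the grasp point in the frame of cover_center above 0.025 m or x of the grasp point in the frame of cover_center below -0.025 m)), for 0.1 s.
3. the cover lies level across both bars of the rest, let go and still (horizontal distance between cover_center and rest_top below 0.035 m and z of cover_center in the frame of rest_top between -0.001 and 0.005 m and angle between cover_center's own z axis and vertical below 0.05 rad and contact force between the fingers and cover below 0.05 N and linear speed of cover below 0.03 m/s), for 0.2 s.
4. the cover is held across its middle (within 20 mm) and lifted at least 15 mm off the rest (z of cover_center in the frame of rest_top above 0.017 m and contact force between the fingers and cover above 0.5 N and x of the grasp point in the frame of cover_center between -0.02 and 0.02 m), for 0.1 s.
At the end, for the whole second after the job is handed in: The cover lies in the laptop's bay, let go and at rest: centre within 6 mm of the bay's centre along and across, within 1.5 mm of the fitted height, level within 0.025 rad and in line with the bay; the two covers beneath are still in the tray, within 15 mm of where they were (x of cover_center in the frame of laptop_bay between -0.006 and 0.006 m and y of cover_center in the frame of laptop_bay between -0.006 and 0.006 m and z of cover_center in the frame of laptop_bay between -0.0015 and 0.0015 m and angle between cover_center's own z axis and vertical below 0.025 rad and angle between the x axis of cover_center and the x axis of laptop_bay, either way round below 0.12 rad and linear speed of cover below 0.02 m/s and distance of each of spare_high_center, spare_low_center from where it was at the start of the episode below 0.015 m); the robot touches nothing.
It fails at once if a cover beneath is pulled out or lifted (moved more than 20 mm) (distance of any of spare_high_center, spare_low_center from where it was at the start of the episode above 0.02 m).
It fails at once if the cover is dropped (faster than 0.5 m/s while not touched by the fingers, a fall of over 12 mm) (contact force between the fingers and cover below 0.01 N and linear speed of cover above 0.5 m/s).
It fails at once if a bystander is moved more than 30 mm (distance of any of spool, cutters, cooling_fan, parts_drawer, dispenser, multimeter from where it was at the start of the episode above 0.03 m).
It also fails if it takes over 58 s, if anything falls off the work surface, if the arm or the gripper's body presses on something with over 40 N, if the wrist force passes 120 N, or if a joint passes its speed limit or range.

## Working session

There is one attempt and no reset: what is moved stays moved. The work goes in short steps, Python scripts to look and compute and a tool call to move; the robot and the scene stay as the last step left them, time stands still between calls to the robot, and variables do not carry over. Pictures are saved under pics/ and viewed, at most 10 in all, crops included, and the job is handed in when it is done.

Besides the shell and the picture viewer there is one more tool, called after "Request:" by a JSON object that holds its "api" and its "payload". jog_arm: Moves the arm, as the interface text tells. Shifts and turns lie within -1 to 1; 1 stands for 0.25 m of shift or 180 degrees of turn. Its arguments: {"type":"object","properties":{"increments":{"type":"array"},"force":{"type":"number"}},"required":["increments"]}

```bash
ls; mkdir -p pics
cat > h.py <<'E'
import numpy as np, cv2
from workcell import env, cams, ticket, spotter
from scipy.spatial.transform import Rotation as R
def rot(q): return R.from_quat([q[1],q[2],q[3],q[0]]).as_matrix()
def cam(name):
    s=env.get_state(); c=cams.read_camera(name)
    if 'mount' in c:
        T=np.array(c['mount']); Rt=rot(s['orientation'])
        c['R']=Rt@T[:3,:3]; c['t']=Rt@T[:3,3]+np.array(s['tcp_pos'])
    else:
        a=np.array(c['attitude']); c['R']=rot(a) if a.size==4 else a.reshape(3,3); c['t']=np.array(c['xyz'])
    return c
def KD(c): return np.array([[c['fx'],0,c['cx']],[0,c['fy'],c['cy']],[0,0,1.]]),np.array([c['k1'],0,0,0.])
def at_z(c,uv,z):
    K,D=KD(c); n=cv2.undistortPoints(np.array(uv,float).reshape(-1,1,2),K,D).reshape(-1,2)
    d=np.c_[n,np.ones(len(n))]@c['R'].T
    return c['t']+d*((z-c['t'][2])/d[:,2])[:,None]
def proj(c,P):
    K,D=KD(c); P=(np.array(P,float).reshape(-1,3)-c['t'])@c['R']
    return cv2.projectPoints(P,np.zeros(3),np.zeros(3),K,D)[0].reshape(-1,2)
def save(c,n): cv2.imwrite('pics/'+n,cv2.cvtColor(c['pixels'],cv2.COLOR_RGB2BGR))
E
cat > a.py <<'E'
from h import *
np.set_printoptions(precision=4,suppress=True)
print(env.get_state())
H=dict(cover_center=.05,tray=0,tray_mouth=.048,rest_top=.035,laptop=0,laptop_bay=.032,spool=0,dispenser=0,multimeter=0,parts_drawer=0,cutters=0,cooling_fan=0)
ims=[]
for n in ('top','side','wrist'):
    c=cam(n); ims.append(c['pixels']); print(n,c['t'])
    for k,z in H.items():
        for d in spotter.landmark_of(k,n)[:3]: print(' ',k,round(d['conf'],2),np.round(d['uv'],1),at_z(c,d['uv'],z)[0][:2])
    save(c,n+'0.png')
E
python3 a.py
```

```text
pics
{'clock': 0.0, 'joint_pos': array([ 1.0304,  0.314 ,  0.0449,  1.3036, -0.    ,  1.4312]), 'qvel': array([ 0.0033,  0.0008,  0.0017,  0.001 ,  0.0004, -0.0014]), 'tau': array([  0.0012, -48.063 ,  29.8531,   0.0194,  -0.0001,   0.    ]), 'tcp_pos': array([0.2241, 0.529 , 0.2304]), 'orientation': array([-0.0003,  0.199 ,  0.98  , -0.0009]), 'wrist_force': array([ 0.3512,  0.6411, -0.3827]), 'ft_torque': array([-0.0136, -0.055 ,  0.0172]), 'grip_force': 0.0, 'finger_gap': 0.08540353208232247}
top [0.333  0.0584 0.9965]
  cover_center 0.71 [190.2 181.2] [0.5981 0.2354]
  tray 0.77 [190.2 185.2] [0.5999 0.2448]
  tray 0.72 [137.8 300. ] [0.2772 0.3949]
  tray_mouth 0.83 [131.2 329.6] [0.2042 0.3962]
  tray_mouth 0.67 [182.5 208.5] [0.5215 0.2575]
  rest_top 0.92 [266.3 186.6] [0.5762 0.0225]
  laptop 0.52 [263.6 187.1] [0.584  0.0291]
  laptop_bay 0.78 [361.9 184.8] [ 0.5697 -0.2524]
  laptop_bay 0.7 [139.1 242.3] [0.4347 0.3827]
  laptop_bay 0.5 [133.4 162.6] [0.6678 0.4064]
  spool 0.9 [312.7 258.9] [ 0.3693 -0.0985]
  dispenser 0.78 [132.6 164.1] [0.6743 0.4203]
  multimeter 0.83
[... 572 characters left out ...]
3026]
  laptop_bay 0.75 [278.8 262.7] [ 0.5619 -0.2525]
  spool 0.83 [208.1 239.6] [ 0.3663 -0.1009]
  spool 0.53 [268.4 175. ] [0.5964 0.2298]
  dispenser 0.62 [278.6 147.5] [0.6623 0.4188]
  multimeter 0.69 [344.5 233.2] [ 0.7919 -0.1128]
  multimeter 0.57 [242.8 160.8] [0.5114 0.3346]
  parts_drawer 0.7 [321.5 185.7] [0.7757 0.1451]
  cutters 0.63 [209.9 188. ] [0.3806 0.1691]
  cooling_fan 0.56 [277.9 262. ] [ 0.5657 -0.2176]
  cooling_fan 0.5 [222.7 151.1] [0.4387 0.4126]
  cooling_fan 0.44 [344.  236.2] [ 0.7867 -0.1264]
wrist [0.1502 0.5607 0.3725]
  tray 0.84 [180.6 242. ] [0.2821 0.3975]
  tray_mouth 0.92 [135.6 201. ] [0.2013 0.3956]
  cooling_fan 0.89 [226.9 333.8] [0.4425 0.3911]
```

```bash
cd pics; python3 -c "
import cv2
a=cv2.imread('top0.png');cv2.imwrite('top0c.png',cv2.resize(a[80:360,90:450],None,fx=2.2,fy=2.1,interpolation=cv2.INTER_CUBIC))"
```

```text
(no output)
```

View pics/top0c.png

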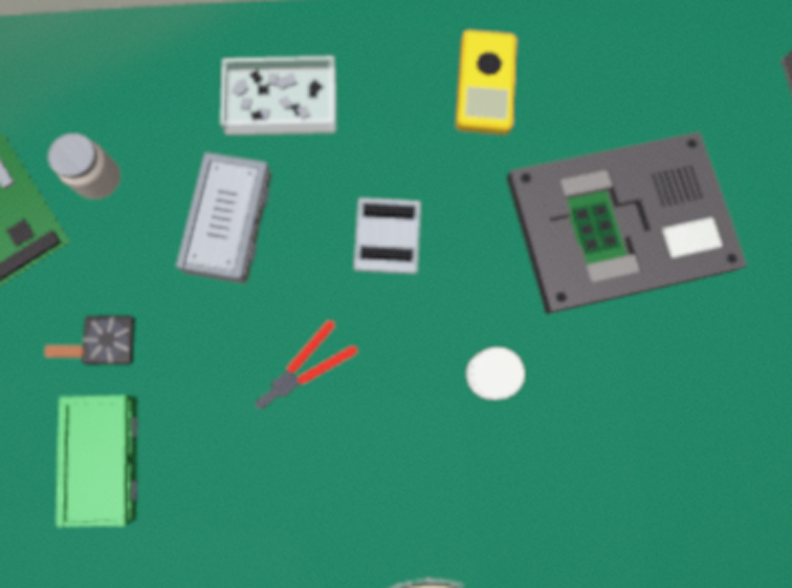

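The top view shows two tray-like things. The grey steel tray with the aluminium cover is at full-image (190,181), and the green look-alike is at (132,300). By the description I choose the grey one. The rest is at (266,187) and the laptop bay at (362,185). I'll go above the grey tray for one close look.

Request:
{"api": "jog_arm", "payload": {"increments": [[[-0.168, -0.052, -0.008, 0, 0, 0, 255], [-0.168, -0.052, -0.008, 0, 0, 0, 255], [-0.168, -0.052, -0.008, 0, 0, 0, 255], [-0.168, -0.052, -0.008, 0, 0, 0, 255], [-0.168, -0.052, -0.008, 0, 0, 0, 255], [-0.168, -0.052, -0.008, 0, 0, 0, 255], [-0.168, -0.052, -0.008, 0, 0, 0, 255], [-0.168, -0.052, -0.008, 0, 0, 0, 255], [-0.168, -0.052, -0.008, 0, 0, 0, 255], [-0.168, -0.052, -0.008, 0, 0, 0, 255], [0, 0, 0, 0, 0, -0.025, 255], [0, 0, 0, 0, 0, -0.025, 255], [0, 0, 0, 0, 0, 0, 255], [0, 0, 0, 0, 0, 0, 255]]], "force": 40}}

```text
clock: 3.35
tcp_pos: [0.5603, 0.2459, 0.2513]
orientation: [-0.0, 0.122, 0.992, 0.0]
wrist_force: [0.2, 0.4, 0.3]
finger_gap: -0.0002
grip_force: 0.0
```

```bash
cat > b.py <<'E'
import sys
from h import *
np.set_printoptions(precision=4,suppress=True)
c=cam('wrist'); s=env.get_state(); x=rot(s['orientation'])
print(s['tcp_pos'],'xyaw',np.degrees(np.arctan2(x[1,0],x[0,0])),x[:,2],s['clock'],s['finger_gap'],s['wrist_force'],'cam',c['t'],c['R'][:,2])
for a in sys.argv[2:]:
    k,z=a.split('=')
    for d in spotter.landmark_of(k,'wrist')[:2]: print(k,'lm',round(d['conf'],2),np.round(d['uv'],1),at_z(c,d['uv'],float(z))[0])
    for d in spotter.cut_out(k,'wrist')[:2]:
        m=np.array(d['region']).astype(np.uint8)
        cn=max(cv2.findContours(m,cv2.RETR_EXTERNAL,cv2.CHAIN_APPROX_NONE)[0],key=cv2.contourArea).reshape(-1,2)
        P=at_z(c,cn,float(z))[:,:2]; b=cv2.minAreaRect((P*1000).astype(np.float32))
        print(k,'seg',round(d['conf'],2),m.sum(),cn.min(0),cn.max(0),'rect mm',np.round(b[0],1),np.round(b[1],1),round(b[2],1))
save(c,sys.argv[1])
E
python3 b.py w1.png cover_center=.052 tray=.05 tray_mouth=.048
```

```text
[0.5602 0.2461 0.2514] xyaw 165.96825123971763 [ 0.      0.0001 -1.    ] 3.4 -9.460460874716944e-05 [-0.4218  0.088  -0.35  ] cam [0.4822 0.2653 0.3924] [ 0.3049 -0.0743 -0.9495]
cover_center lm 0.57 [253.7 203.3] [0.5978 0.2343 0.052 ]
cover_center seg 0.59 5445 [226 142] [279 255] rect mm [595.7 234. ] [ 59.8 137.6] 76.5
tray seg 0.74 2976 [214 128] [292 263] rect mm [595.4 235.7] [ 86.9 163.9] 77.8
tray seg 0.39 292 [  0 261] [ 14 291] rect mm [620.1 -99.3] [18.1 46.6] 60.7
tray_mouth lm 0.77 [252.8 135.6] [0.523  0.2521 0.048 ]
tray_mouth seg 0.82 2937 [215 128] [292 264] rect mm [596.2 235.3] [ 87.2 165.8] 77.3
```

View pics/w1.png

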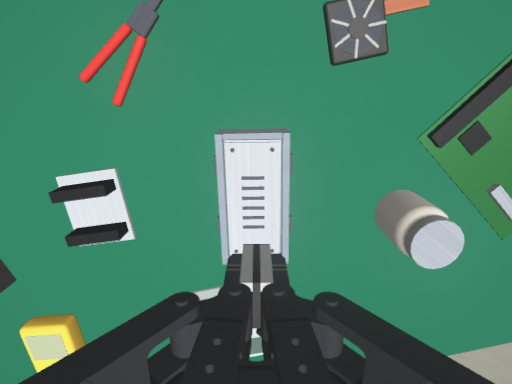

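The wrist view confirms the grey steel tray. The top cover spans about (226–279, 142–255), with the mouth end at (253,136); the green look-alike is not in this view. I'll put the closed fingertips on the cover, inward of its centre.

Request:
{"api": "jog_arm", "payload": {"increments": [[[-0.047, -0.002, 0.153, 0, 0, 0.002, 255], [-0.047, -0.002, 0.153, 0, 0, -0.002, 255], [-0.047, -0.002, 0.153, 0, 0, 0, 255], [-0.047, -0.002, 0.153, 0, 0, 0, 255], [-0.047, -0.002, 0.153, 0, 0, 0, 255], [0, 0, 0, 0, 0, 0, 255], [0, 0, 0.02, 0, 0, 0, 255], [0, 0, 0, 0, 0, 0, 255]]]}}

```text
clock: 4.5
tcp_pos: [0.6166, 0.2295, 0.0559]
orientation: [0.0, 0.121, 0.993, 0.0]
wrist_force: [0.2, -0.2, 0.4]
finger_gap: -0.0002
grip_force: 0.0
```

Request:
{"api": "jog_arm", "payload": {"increments": [[[0, 0, 0.008, 0, 0, 0, 255], [0, 0, 0.004, 0, 0, 0, 255], [0, 0, 0.004, 0, 0, 0, 255], [0, 0, 0, 0, 0, 0, 255]]]}}

```text
clock: 4.9
tcp_pos: [0.6171, 0.2296, 0.0521]
orientation: [0.001, 0.121, 0.993, 0.0]
wrist_force: [-1.0, -0.2, 3.3]
finger_gap: 0.0
grip_force: 1.9
```

Request:
{"api": "jog_arm", "payload": {"increments": [[[0, 0, 0.002, 0, 0, 0, 255], [0, 0, 0, 0, 0, 0, 255]]]}}

```text
clock: 5.1
tcp_pos: [0.6171, 0.2296, 0.0521]
orientation: [0.001, 0.121, 0.993, 0.0]
wrist_force: [-2.1, 1.6, 7.1]
finger_gap: 0.0003
grip_force: 3.6
```

Request:
{"api": "jog_arm", "payload": {"increments": [[[0, 0, 0.001, 0, 0, 0, 255], [0.01, 0, 0, 0, 0, 0, 255], [0.02, 0, 0, 0, 0, 0, 255], [0.02, 0, 0, 0, 0, 0, 255], [0.02, 0, 0, 0, 0, 0, 255], [0, 0, 0, 0, 0, 0, 255]]]}}

```text
clock: 5.7
tcp_pos: [0.6009, 0.2339, 0.0521]
orientation: [0.002, 0.121, 0.993, 0.001]
wrist_force: [-0.4, -0.2, 6.3]
finger_gap: -0.0002
grip_force: 3.5
```

```bash
python3 b.py w2.png cover_center=.052 tray=.05 tray_mouth=.048
```

```text
[0.6008 0.2339 0.0521] xyaw 166.04658026398354 [ 0.0032  0.0009 -1.    ] 5.75 -0.00020764115866125509 [-0.1985  1.1888  6.8739] cam [0.5222 0.253  0.193 ] [ 0.3085 -0.073  -0.9484]
cover_center lm 0.74 [254.5 224. ] [0.5812 0.2381 0.052 ]
cover_center seg 0.64 25460 [180  71] [320 299] rect mm [568.2 240.6] [ 60.1 113.5] 76.8
tray seg 0.69 9259 [309  88] [343 298] rect mm [580.5 273.9] [ 11.9 107.8] 76.4
tray_mouth seg 0.85 8976 [310  88] [343 298] rect mm [581.2 273.8] [ 11.4 109.3] 77.0
```

The cover is following the fingertip, so I'll drag it the rest of the way.

Request:
{"api": "jog_arm", "payload": {"increments": [[[0.024, 0, 0, 0, 0, 0, 255], [0.024, 0, 0.001, 0, 0, 0, 255], [0.024, 0, 0, 0, 0, 0, 255], [0.024, 0, 0, 0, 0, 0, 255], [0.024, 0, 0, 0, 0, 0, 255], [0.024, 0, 0, 0, 0, 0, 255], [0, 0, 0, 0, 0, 0, 255], [0, 0, -0.04, 0, 0, 0, 255], [0, 0, -0.15, 0, 0, 0, 255], [0.1, 0, -0.16, 0, 0, 0, 0], [0.1, 0, -0.16, 0, 0, 0, 0], [0, 0, 0, 0, 0, 0, 0], [0, 0, 0, 0, 0, 0, 0]]]}}

```text
clock: 7.35
tcp_pos: [0.5167, 0.2547, 0.1793]
orientation: [0.001, 0.121, 0.993, 0.001]
wrist_force: [-0.2, -1.1, -0.1]
finger_gap: 0.058
grip_force: 0.0
```

```bash
python3 b.py w3.png cover_center=.052 tray=.05 tray_mouth=.048
```

```text
[0.5163 0.2542 0.1777] xyaw 166.05069701990004 [ 0.0007  0.0001 -1.    ] 7.4 0.0655154089289697 [ 0.0635 -0.4878 -0.3506] cam [0.4381 0.2737 0.3202] [ 0.3081 -0.0727 -0.9486]
cover_center lm 0.93 [254.1 218.5] [0.5448 0.2464 0.052 ]
cover_center seg 0.6 2113 [227 284] [285 321] rect mm [635.8 225.7] [58.9 45.3] 75.9
cover_center seg 0.58 9117 [219 144] [288 284] rect mm [545.8 246.7] [ 60.3 140.1] 76.6
tray seg 0.7 4272 [209 177] [300 334] rect mm [592.2 235.8] [ 85.5 174.1] 77.3
tray_mouth seg 0.88 4201 [209 177] [300 334] rect mm [592.6 235.7] [ 86.3 174.1] 77.1
```

View pics/w3.png

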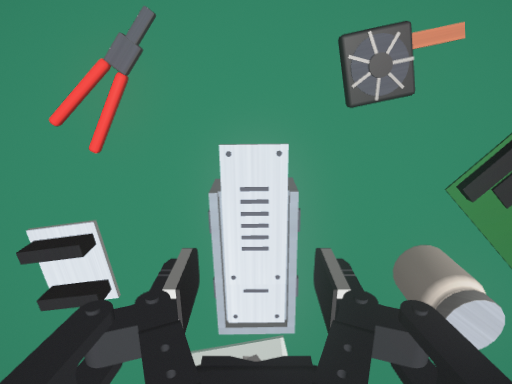

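The cover overhangs the mouth by about 42 mm: its end is at row 145, the tray mouth at about row 180, and the cover's centre at about (254,215). I'll grip it across its overhanging end.

Request:
{"api": "jog_arm", "payload": {"increments": [[[0.022, -0.001, 0.144, 0, 0, 0, 0], [0.022, -0.001, 0.144, 0, 0, 0, 0], [0.022, -0.001, 0.144, 0, 0, 0, 0], [0.022, -0.001, 0.144, 0, 0, 0, 0], [0, 0, 0, 0, 0, 0, 0], [0, 0, 0, 0, 0, 0, 255], [0, 0, 0, 0, 0, 0, 255], [0, 0, 0, 0, 0, 0, 255], [0, 0, 0, 0, 0, 0, 255], [0, 0, 0, 0, 0, 0, 255], [0, 0, 0, 0, 0, 0, 255], [0, 0, 0, 0, 0, 0, 255]]], "force": 50}}

```text
clock: 8.9
tcp_pos: [0.4964, 0.259, 0.0349]
orientation: [0.002, 0.122, 0.993, 0.001]
wrist_force: [1.6, -0.6, 5.9]
finger_gap: 0.0582
grip_force: 53.5
```

Request:
{"api": "jog_arm", "payload": {"increments": [[[0, 0, -0.02, 0, 0, 0, 255], [0, 0, -0.04, 0, 0, 0, 255], [0, 0, -0.06, 0, 0, 0, 255], [0, 0, -0.08, 0, 0, 0, 255], [0, 0, -0.08, 0, 0, 0, 255], [0, 0, -0.08, 0, 0, 0, 255], [0, 0, 0, 0, 0, 0, 255], [0, 0, 0, 0, 0, 0, 255]]]}}

```text
clock: 9.7
tcp_pos: [0.4944, 0.2585, 0.1234]
orientation: [-0.0, 0.122, 0.993, 0.0]
wrist_force: [-0.5, -0.3, -1.2]
finger_gap: 0.0583
grip_force: 53.6
```

```bash
python3 b.py w4.png cover_center=.142 rest_top=.035 laptop_bay=.032
python3 - <<'E'
from h import *
c=cam('top')
for d in spotter.landmark_of('cover_center','top')[:2]: print(d['conf'],d['uv'],at_z(c,d['uv'],.14))
c=cam('side');c2=c
for d in spotter.landmark_of('cover_center','side')[:2]: print(d['conf'],d['uv'],at_z(c,d['uv'],.14))
cv2.imwrite('pics/s4.png',cv2.resize(c['pixels'][90:220,170:350,::-1],None,fx=4,fy=4,interpolation=2))
E
```

```text
[0.4939 0.2583 0.1227] xyaw 166.03944085252405 [-0.0015 -0.0004 -1.    ] 9.75 0.05803174579229717 [-0.4076  0.5728 -1.6574] cam [0.4163 0.2777 0.2646] [ 0.305  -0.0738 -0.9495]
cover_center lm 0.62 [257.  357.8] [0.5382 0.2482 0.142 ]
cover_center seg 0.55 14804 [190 237] [322 362] rect mm [507.  255.5] [58.2 69.6] 76.0
rest_top lm 0.82 [ 32.2 336.1] [0.5715 0.0256 0.035 ]
0.7 [178.5, 192.0] [[0.54611733 0.24837264 0.14      ]]
0.56 [256.2, 142.5] [[0.55002501 0.23011328 0.14      ]]
```

View pics/s4.png

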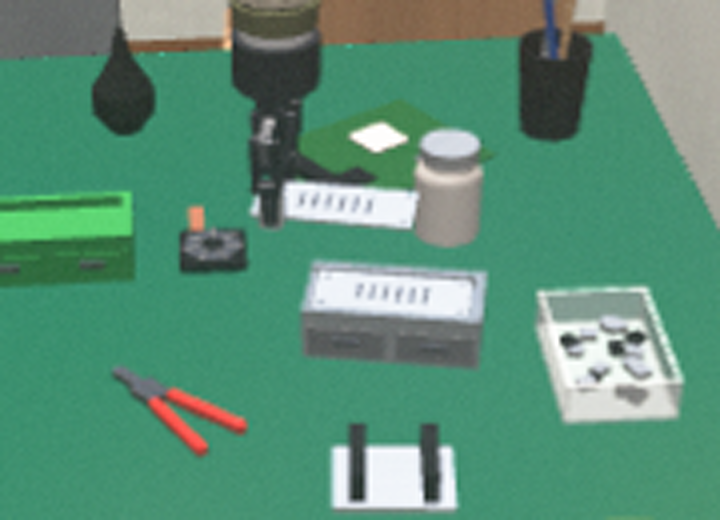

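The cover is held by its end, lifted and level, with the spare covers still in the tray. Next I'll move toward the rest and take a look.

Request:
{"api": "jog_arm", "payload": {"increments": [[[-0.05, -0.055, -0.014, 0, 0, 0, 255], [-0.101, -0.109, -0.027, 0, 0, 0, 255], [-0.101, -0.109, -0.027, 0, 0, 0, 255], [-0.101, -0.109, -0.027, 0, 0, 0, 255], [-0.101, -0.109, -0.027, 0, 0, 0, 255], [-0.101, -0.109, -0.027, 0, 0, 0, 255], [-0.101, -0.109, -0.027, 0, 0, 0, 255], [-0.05, -0.055, -0.014, 0, 0, 0, 255], [0, 0, 0, 0, 0, -0.018, 255], [0, 0, 0, 0, 0, -0.018, 255], [0, 0, 0, 0, 0, -0.018, 255], [0, 0, 0, 0, 0, 0, 255], [0, 0, 0, 0, 0, 0, 255]]]}}

```text
clock: 11.55
tcp_pos: [0.6197, 0.031, 0.1709]
orientation: [-0.0, 0.037, 0.999, 0.0]
wrist_force: [-0.2, 0.1, -1.0]
finger_gap: 0.0585
grip_force: 53.7
```

```bash
python3 b.py w5.png rest_top=.035 cover_center=.19 laptop_bay=.032
```

```text
[0.6197 0.031  0.171 ] xyaw 175.71579474298633 [-0.0002  0.0002 -1.    ] 11.6 0.05823318076193537 [ 0.6054 -0.475  -1.6905] cam [0.5394 0.0368 0.3121] [ 0.3132 -0.0213 -0.9495]
rest_top lm 0.55 [239.3 133.1] [0.5706 0.0203 0.035 ]
rest_top seg 0.75 8655 [202  73] [287 179] rect mm [567.2  24.7] [73.2 91.1] 84.0
cover_center lm 0.76 [258.4 360. ] [0.6655 0.0288 0.19  ]
cover_center seg 0.9 14776 [190 237] [322 361] rect mm [631.8  30.1] [57.5 68.7] 85.5
```

View pics/w5.png

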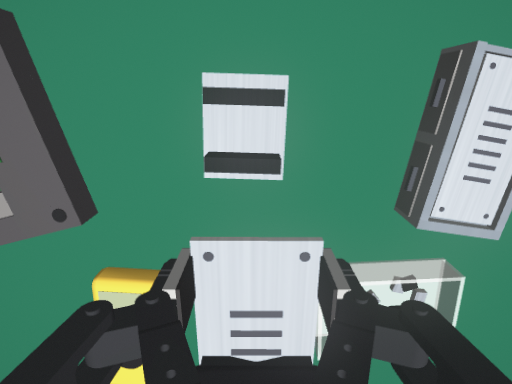

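The rest is in clear view, with foot corners at about (203,73), (288,75), (283,180) and (205,177), and bars at rows ~96 and ~163.

Run:
```python
from h import *
c=cam('wrist')
P=at_z(c,[(203,73),(288,75),(283,180),(205,178)],.006)[:,:2]
print(P,P.mean(0)); 
for i,j in ((0,1),(3,2),(0,3),(1,2)): d=P[j]-P[i]; print(np.linalg.norm(d),np.degrees(np.arctan2(*d[::-1])))
# predict bars
ctr=P.mean(0)
g=cv2.cvtColor(c['pixels'],cv2.COLOR_RGB2GRAY)
m=((g<70)).astype(np.uint8)[60:190,195:295]
n,l,s,ce=cv2.connectedComponentsWithStats(m)
for i in range(1,n):
    if s[i,4]>200: print(s[i]+[195,60,0,0,0])
    if s[i,4]>200:
        q=cv2.boxPoints(cv2.minAreaRect(np.argwhere(l==i)[:,::-1].astype(np.float32)))+[195,60]; print(at_z(c,q,.035)[:,:2])
```

```text
[[ 0.51738192 -0.01010128]
 [ 0.52487975  0.06750037]
 [ 0.62423227  0.05817272]
 [ 0.61627657 -0.02047724]] [0.57069263 0.02377364]
0.07796302728797183 84.48124520196392
0.079051305156886 84.2239871080339
0.09943747032880565 -5.989519107141163
0.09978941966484645 -5.36345770378979
[ 204   87   81   19 1221]
[[ 0.54297524 -0.00821941]
 [ 0.53050775 -0.00621815]
 [ 0.53771864  0.06086471]
 [ 0.55032006  0.05981382]]
[ 205  152   76   21 1423]
[[ 0.60162589 -0.01457124]
 [ 0.58437784 -0.01187945]
 [ 0.59147057  0.05491337]
 [ 0.6088955   0.0535043 ]]
```

Request:
{"api": "jog_arm", "payload": {"increments": [[[0, 0, 0, 0, 0, 0.008, 255], [0.051, -0.006, 0.055, 0, 0, 0, 255], [0.102, -0.012, 0.111, 0, 0, 0, 255], [0.102, -0.012, 0.111, 0, 0, 0, 255], [0.102, -0.012, 0.111, 0, 0, 0, 255], [0.051, -0.006, 0.055, 0, 0, 0, 255], [0, 0, 0.06, 0, 0, 0, 255], [0, 0, 0.03, 0, 0, 0, 255], [0, 0, 0, 0, 0, 0, 255]]]}}

```text
clock: 12.85
tcp_pos: [0.5168, 0.0288, 0.0371]
orientation: [-0.001, 0.05, 0.999, 0.0]
wrist_force: [-0.3, -0.3, -0.9]
finger_gap: 0.0583
grip_force: 53.8
```

```bash
python3 b.py w6.png rest_top=.035 cover_center=.058
python3 - <<'E'
from h import *
c=cam('side')
for d in spotter.landmark_of('cover_center','side')[:2]: print(d['conf'],d['uv'],at_z(c,d['uv'],.055))
p=c['pixels'][150:250,200:320,::-1]
cv2.imwrite('pics/s6.png',cv2.resize(p,None,fx=5.5,fy=5.5,interpolation=2))
E
```

```text
[0.5176 0.0287 0.0379] xyaw 174.2903427112846 [ 0.      0.0001 -1.    ] 12.9 0.058198119641277565 [ 0.4188  0.413  -0.2913] cam [0.4369 0.0366 0.1784] [ 0.3117 -0.0291 -0.9497]
rest_top seg 0.7 229 [193 235] [273 236] rect mm [502.9  18.6] [40.4  0.6] 84.3
cover_center lm 0.6 [260.1 357.5] [0.5592 0.0266 0.058 ]
cover_center seg 0.58 14810 [190 236] [321 361] rect mm [527.3  27.6] [57.1 68.1] 83.9
0.87 [269.4, 200.7] [[0.56869461 0.00491599 0.055     ]]
```

View pics/s6.png

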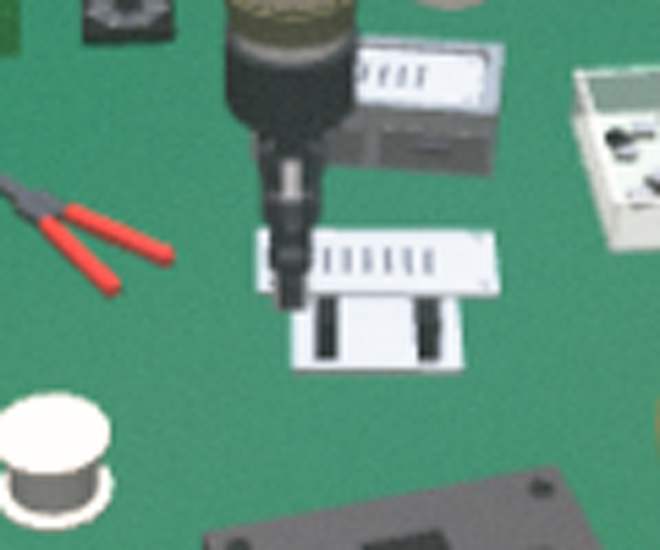

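The cover is level and lined up above the two bars, centred at about crop (380,262). Lowering it now.

Request:
{"api": "jog_arm", "payload": {"increments": [[[0, 0, 0.02, 0, 0, 0, 255], [0, 0, 0.016, 0, 0, 0, 255], [0, 0, 0.012, 0, 0, 0, 255], [0, 0, 0.004, 0, 0, 0, 255], [0, 0, 0, 0, 0, 0, 255]]]}}

```text
clock: 13.7
tcp_pos: [0.5169, 0.0288, 0.0244]
orientation: [-0.0, 0.05, 0.999, 0.0]
wrist_force: [-1.0, -0.5, -0.1]
finger_gap: 0.0579
grip_force: 53.8
```

Request:
{"api": "jog_arm", "payload": {"increments": [[[0, 0, 0.004, 0, 0, 0, 255], [0, 0, 0.004, 0, 0, 0, 255], [0, 0, 0, 0, 0, 0, 255]]]}}

```text
clock: 14.0
tcp_pos: [0.5174, 0.0288, 0.023]
orientation: [0.0, 0.05, 0.999, 0.0]
wrist_force: [0.1, -0.8, -0.6]
finger_gap: 0.0579
grip_force: 53.8
```

Request:
{"api": "jog_arm", "payload": {"increments": [[[0, 0, 0.004, 0, 0, 0, 255], [0, 0, 0.002, 0, 0, 0, 255], [0, 0, 0, 0, 0, 0, 255]]]}}

```text
clock: 14.3
tcp_pos: [0.5175, 0.0288, 0.0225]
orientation: [0.001, 0.05, 0.999, -0.0]
wrist_force: [-5.3, 0.1, 9.7]
finger_gap: 0.0583
grip_force: 54.7
```

Contact with the bars. I'll release, then raise and back off to look.

Request:
{"api": "jog_arm", "payload": {"increments": [[[0, 0, -0.002, 0, 0, 0, 255], [0, 0, 0, 0, 0, 0, 0], [0, 0, 0, 0, 0, 0, 0], [0, 0, 0, 0, 0, 0, 0], [0, 0, 0, 0, 0, 0, 0], [0, 0, 0, 0, 0, 0, 0], [0, 0, 0, 0, 0, 0, 0], [0, 0, 0, 0, 0, 0, 0], [0, 0, -0.04, 0, 0, 0, 0], [0, 0, -0.15, 0, 0, 0, 0], [0, 0, -0.18, 0, 0, 0, 0], [0, 0, -0.18, 0, 0, 0, 0], [0, 0, 0, 0, 0, 0, 0]]]}}

```text
clock: 15.6
tcp_pos: [0.5215, 0.0284, 0.1666]
orientation: [0.006, 0.05, 0.999, -0.0]
wrist_force: [0.5, 0.3, 0.2]
finger_gap: 0.0856
grip_force: 0.0
```

```bash
python3 b.py w7.png rest_top=.035 cover_center=.039
```

```text
[0.52   0.0285 0.1636] xyaw 174.32059513093773 [ 0.0082 -0.0007 -1.    ] 15.65 0.08566401733312214 [ 0.1817  0.0787 -0.986 ] cam [0.4396 0.0363 0.3068] [ 0.3245 -0.0301 -0.9454]
rest_top seg 0.6 1098 [217 173] [225 266] rect mm [554.1  -7.8] [ 7.6 95.5] 82.5
rest_top seg 0.19 8039 [396 148] [511 318] rect mm [600.2 229.6] [119.2 175.4] 77.8
cover_center lm 0.77 [258.  234.8] [0.5689 0.0259 0.039 ]
cover_center seg 0.56 8564 [223 160] [291 297] rect mm [568.1  24.1] [ 60.4 142.2] 83.5
```

View pics/w7.png

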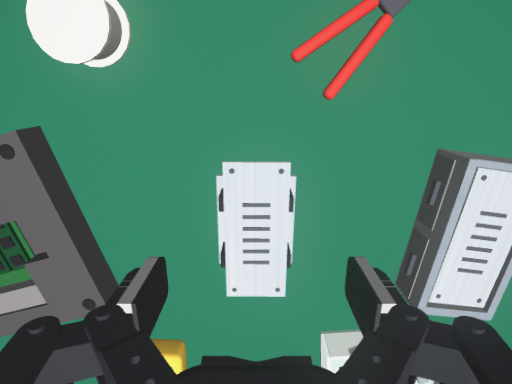

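The cover lies flat and still across both bars, centred at about (258,230) and spanning rows 160–297. I'll grip it across its middle.

Request:
{"api": "jog_arm", "payload": {"increments": [[[-0.102, 0.001, 0, 0, 0, 0, 0], [-0.102, 0.001, 0, 0, 0, 0, 0], [0, 0, 0.138, 0, 0, 0, 0], [0, 0, 0.138, 0, 0, 0, 0], [0, 0, 0.138, 0, 0, 0, 0], [0, 0, 0.1, 0, 0, 0, 0], [0, 0, 0.038, 0, 0, 0, 0], [0, 0, 0, 0, 0, 0, 0], [0, 0, 0, 0, 0, 0, 255], [0, 0, 0, 0, 0, 0, 255], [0, 0, 0, 0, 0, 0, 255], [0, 0, 0, 0, 0, 0, 255], [0, 0, 0, 0, 0, 0, 255], [0, 0, 0, 0, 0, 0, 255]]], "force": 50}}

```text
clock: 17.25
tcp_pos: [0.5696, 0.0241, 0.0232]
orientation: [0.002, 0.05, 0.999, -0.0]
wrist_force: [0.3, -0.4, 6.2]
finger_gap: 0.0581
grip_force: 54.0
```

Request:
{"api": "jog_arm", "payload": {"increments": [[[0, 0, -0.02, 0, 0, 0, 255], [0, 0, -0.06, 0, 0, 0, 255], [0, 0, -0.12, 0, 0, 0, 255], [0, 0, -0.14, 0, 0, 0, 255], [0, 0, -0.14, 0, 0, 0, 255], [0, 0, -0.14, 0, 0, 0, 255], [0, 0, -0.08, 0, 0, 0, 255], [-0.062, -0.119, 0, 0, 0, 0, 255], [-0.062, -0.119, 0, 0, 0, 0, 255], [-0.062, -0.119, 0, 0, 0, 0, 255], [-0.062, -0.119, 0, 0, 0, 0, 255], [0, 0, 0, 0, 0, 0, 255], [0, 0, 0, 0, 0, 0, 255], [0, 0, 0, 0, 0, 0, 255]]]}}

```text
clock: 18.65
tcp_pos: [0.6174, -0.0997, 0.1962]
orientation: [-0.0, 0.049, 0.999, 0.0]
wrist_force: [0.7, 0.2, -0.4]
finger_gap: 0.0586
grip_force: 53.9
```

```bash
python3 b.py w8.png laptop_bay=.032 laptop=.034 cover_center=.215
```

```text
[ 0.6174 -0.0994  0.1963] xyaw 174.3702021140962 [-0.0006  0.0005 -1.    ] 18.7 0.05799199039196167 [-0.4614  0.6565 -0.5975] cam [ 0.5373 -0.092   0.3374] [ 0.3121 -0.0284 -0.9496]
laptop_bay lm 0.93 [ 95.9 141.6] [ 0.565  -0.2515  0.032 ]
laptop_bay seg 0.96 40076 [0 0] [193 267] rect mm [ 570.8 -283.9] [201.8 267.6] 10.1
laptop lm 0.9 [ 76.6 146.2] [ 0.5672 -0.2707  0.034 ]
laptop seg 0.94 40180 [0 1] [194 267] rect mm [ 570.8 -282.6] [201.8 264.9] 9.8
cover_center lm 0.59 [258.6 273.4] [ 0.6135 -0.0981  0.215 ]
cover_center lm 0.5 [472.2 277.1] [ 0.6258 -0.0007  0.215 ]
cover_center seg 0.7 31429 [182 120] [331 362] rect mm [605.6 -98.4] [ 58.2 118.6] 84.4
```

View pics/w8.png

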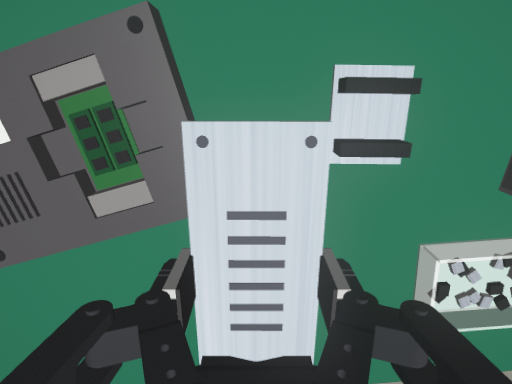

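The bay is at about (96,140), with light ledges at (68,77) and (121,198). The cover is held level, with its near end at row 121.

Run:
```python
from h import *
np.set_printoptions(precision=4,suppress=True)
c=cam('wrist'); s=env.get_state(); t=np.array(s['tcp_pos']); X=rot(s['orientation'])
p=c['pixels'].astype(int)
m=((p.min(2)>115)&(p.max(2)-p.min(2)<40)).astype(np.uint8)
m[:, 175:]=0; m[:45]=0
n,l,st,ce=cv2.connectedComponentsWithStats(m)
for i in range(1,n):
    if st[i,4]>300:
        b=cv2.minAreaRect(np.argwhere(l==i)[:,::-1].astype(np.float32)); q=cv2.boxPoints(b)
        P=at_z(c,q,.030)[:,:2]; print(st[i],q.round(1).tolist()); print(P, P.mean(0))
        print([ (round(float(np.linalg.norm(P[(k+1)%4]-P[k])),4),round(float(np.degrees(np.arctan2(*(P[(k+1)%4]-P[k])[::-1]))),1)) for k in range(4)])
g=cv2.cvtColor(c['pixels'],cv2.COLOR_RGB2GRAY).astype(float)
def edge_row(col): r=np.diff(cv2.GaussianBlur(g,(3,3),0)[100:140,col]); return 100+r.argmax()+1
E_=[(cl,edge_row(cl)) for cl in (200,230,257,285,315)]; print(E_)
P=at_z(c,E_,.2134); print(((P-t)@X))
row=g[180]; d=np.diff(row[170:340]); print(170+d.argmax()+1,170+d.argmin()+1)
P=at_z(c,[(170+d.argmax()+1,180),(170+d.argmin()+1,180)],.2134); print((P-t)@X)
```

```text
[  33   54   72   46 1824] [[32.400001525878906, 74.19999694824219], [95.69999694824219, 53.099998474121094], [104.5, 79.5], [41.20000076293945, 100.5999984741211]]
[[ 0.4983 -0.2971]
 [ 0.4872 -0.2331]
 [ 0.5103 -0.2304]
 [ 0.5223 -0.2958]] [ 0.5045 -0.2641]
[(0.065, 99.8), (0.0233, 6.5), (0.0665, -79.7), (0.024, -177.0)]
[  88  180   66   36 1316] [[87.9000015258789, 195.60000610351562], [147.1999969482422, 178.6999969482422], [153.3000030517578, 200.10000610351562], [94.0, 217.0]]
[[ 0.62   -0.2757]
 [ 0.6082 -0.2099]
 [ 0.6316 -0.2083]
 [ 0.6441 -0.2756]] [ 0.626  -0.2424]
[(0.0668, 100.1), (0.0234, 4.0), (0.0684, -79.4), (0.0241, -179.6)]
[(200, np.int64(121)), (230, np.int64(121)), (257, np.int64(121)), (285, np.int64(122)), (315, np.int64(122))]
[[ 0.0707 -0.0216 -0.0169]
 [ 0.0706 -0.01   -0.0169]
 [ 0.0706  0.0005 -0.0169]
 [ 0.0703  0.0114 -0.0169]
 [ 0.0703  0.0231 -0.0169]]
186 328
[[ 0.0469 -0.0287 -0.0169]
 [ 0.047   0.0298 -0.0169]]
```

Request:
{"api": "jog_arm", "payload": {"increments": [[[0.018, -0.078, 0.05, 0, 0, 0, 255], [0.037, -0.157, 0.106, 0, 0, 0, 255], [0.037, -0.157, 0.106, 0, 0, 0, 255], [0.037, -0.157, 0.106, 0, 0, 0, 255], [0.019, -0.079, 0.053, 0, 0, 0, 255], [0, 0, 0, 0, 0, -0.022, 255], [0, 0, 0, 0, 0, -0.022, 255], [0, 0, 0, 0, 0, -0.022, 255], [0, 0, 0, 0, 0, -0.021, 255], [0, 0, 0.06, 0, 0, 0, 255], [0, 0, 0.04, 0, 0, 0, 255], [0, 0, 0, 0, 0, 0, 255], [0, 0, 0, 0, 0, 0, 255]]]}}

```text
clock: 20.35
tcp_pos: [0.5653, -0.2527, 0.0658]
orientation: [-0.0, -0.087, 0.996, 0.0]
wrist_force: [0.1, 0.2, -1.2]
finger_gap: 0.0581
grip_force: 53.9
```

```bash
python3 b.py w9.png
python3 - <<'E'
from h import *
c=cam('top')
i=c['pixels'][140:240,310:430,::-1]
a=cv2.resize(i,None,fx=3.3,fy=3.3,interpolation=2)
c=cam('wrist'); 
b=cv2.resize(c['pixels'][:,:,::-1],(396,330))
cv2.imwrite('pics/m9.png',np.hstack([a,b]))
E
```

```text
[ 0.5657 -0.2529  0.0662] xyaw -170.0225980710301 [ 0.0001  0.     -1.    ] 20.4 0.05804070269408682 [-0.72   -0.2318 -1.2685] cam [ 0.4861 -0.267   0.207 ] [ 0.3089  0.0571 -0.9494]
```

View pics/m9.png

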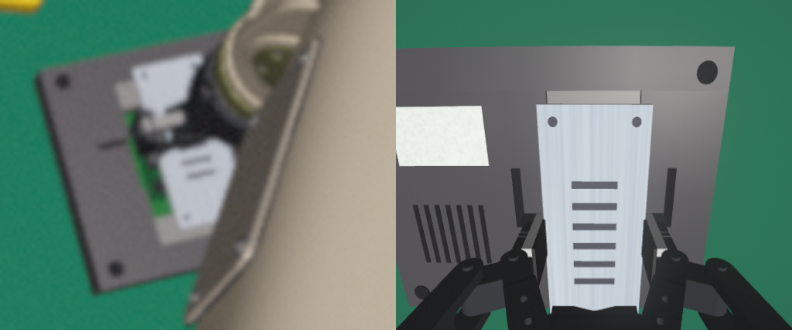

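The cover hangs level above the bay. The near ledge (right panel, 547–640) and the cover end (537–652) share a centre line at about 594. I'll check the lengthwise fit with numbers.

Run:
```python
from h import *
np.set_printoptions(precision=4,suppress=True)
c=cam('wrist'); s=env.get_state(); t=np.array(s['tcp_pos']); X=rot(s['orientation'])
g=cv2.GaussianBlur(cv2.cvtColor(c['pixels'],cv2.COLOR_RGB2GRAY),(3,3),0).astype(float)
for col in (210,230,255,280,300): 
    d=np.diff(g[90:140,col]); r=90+int(d[:18].argmax())+1; print(col,r,g[98:126:3,col].astype(int),((at_z(c,[(col,r)],.034)-t)@X)[0],((at_z(c,[(col,r)],.030)-t)@X)[0])
for row in (110,113,116):
    d=np.diff(g[row,170:340]); a,b=170+d.argmax()+1,170+d.argmin()+1
    print(row,a,b,((at_z(c,[(a,row),(b,row)],.030)-t)@X)[:,:2])
```

```text
210 106 [117 117 121 157 158 158 158 152 191 206] [ 0.0745 -0.0246  0.0326] [ 0.0744 -0.0252  0.0366]
230 106 [123 123 128 162 162 162 162 158 191 204] [ 0.0745 -0.0139  0.0326] [ 0.0744 -0.0142  0.0366]
255 106 [130 131 135 168 167 167 167 163 190 203] [ 0.0745 -0.0005  0.0326] [ 0.0744 -0.0005  0.0366]
280 105 [138 138 143 173 173 172 172 168 192 205] [0.075  0.0129 0.0326] [0.0749 0.0132 0.0366]
300 105 [143 143 148 176 176 176 176 171 193 207] [0.0751 0.0236 0.0326] [0.0749 0.0241 0.0366]
110 196 316 [[ 0.0723 -0.033 ]
 [ 0.0723  0.0331]]
113 196 315 [[ 0.0707 -0.0331]
 [ 0.0707  0.0326]]
116 196 315 [[ 0.0691 -0.0332]
 [ 0.0691  0.0327]]
```

Centred to within 1 mm both ways, so I'll lower it.

Request:
{"api": "jog_arm", "payload": {"increments": [[[0, 0, 0.04, 0, 0, 0, 255], [0, 0, 0.04, 0, 0, 0, 255], [0, 0, 0.04, 0, 0, 0, 255], [0, 0, 0.03, 0, 0, 0, 255], [0, 0, 0.02, 0, 0, 0, 255], [0, 0, 0.01, 0, 0, 0, 255], [0, 0, 0, 0, 0, 0, 255]]]}}

```text
clock: 21.25
tcp_pos: [0.5654, -0.2528, 0.0205]
orientation: [-0.0, -0.087, 0.996, 0.0]
wrist_force: [-0.3, -0.6, -0.9]
finger_gap: 0.0579
grip_force: 53.9
```

Request:
{"api": "jog_arm", "payload": {"increments": [[[0, 0, 0.006, 0, 0, 0, 255], [0, 0, 0.004, 0, 0, 0, 255], [0, 0, 0, 0, 0, 0, 255]]]}}

```text
clock: 21.55
tcp_pos: [0.5657, -0.253, 0.0187]
orientation: [0.0, -0.087, 0.996, -0.0]
wrist_force: [-0.2, -0.1, -0.6]
finger_gap: 0.0581
grip_force: 53.9
```

Request:
{"api": "jog_arm", "payload": {"increments": [[[0, 0, 0.004, 0, 0, 0, 255], [0, 0, 0.002, 0, 0, 0, 255], [0, 0, 0, 0, 0, 0, 255]]]}}

```text
clock: 21.85
tcp_pos: [0.5659, -0.2531, 0.0182]
orientation: [0.001, -0.087, 0.996, -0.0]
wrist_force: [-1.4, 0.3, 5.5]
finger_gap: 0.058
grip_force: 54.4
```

The contact height matches a seated cover (0.0182 + 0.0138 = 0.032 m), so I'll release and rise.

Request:
{"api": "jog_arm", "payload": {"increments": [[[0, 0, 0, 0, 0, 0, 0], [0, 0, 0, 0, 0, 0, 0], [0, 0, 0, 0, 0, 0, 0], [0, 0, 0, 0, 0, 0, 0], [0, 0, 0, 0, 0, 0, 0], [0, 0, 0, 0, 0, 0, 0], [0, 0, 0, 0, 0, 0, 0], [0, 0, -0.04, 0, 0, 0, 0], [0, 0, -0.15, 0, 0, 0, 0], [0, 0, -0.18, 0, 0, 0, 0], [0, 0, -0.18, 0, 0, 0, 0], [-0.1, 0, -0.1, 0, 0, 0, 0], [0, 0, 0, 0, 0, 0, 0], [0, 0, 0, 0, 0, 0, 0]]]}}

```text
clock: 23.25
tcp_pos: [0.5907, -0.2486, 0.1804]
orientation: [0.001, -0.087, 0.996, -0.001]
wrist_force: [0.1, 1.0, -1.0]
finger_gap: 0.0856
grip_force: 0.0
```

```bash
python3 b.py w10.png cover_center=.034 laptop_bay=.032
```

```text
[ 0.5895 -0.2483  0.1789] xyaw -170.00894643296073 [-0.0012  0.0006 -1.    ] 23.3 0.0851118303243744 [-0.19    0.4646 -0.1121] cam [ 0.5112 -0.2628  0.3215] [ 0.311   0.0558 -0.9488]
cover_center lm 0.8 [262.  157.2] [ 0.5656 -0.2473  0.034 ]
cover_center seg 0.62 9624 [222  75] [290 225] rect mm [ 564.9 -252.6] [140.3  60.7] 9.7
laptop_bay seg 0.79 52170 [51 37] [367 252] rect mm [ 572.5 -292.6] [202.  271.4] 10.0
```

View pics/w10.png

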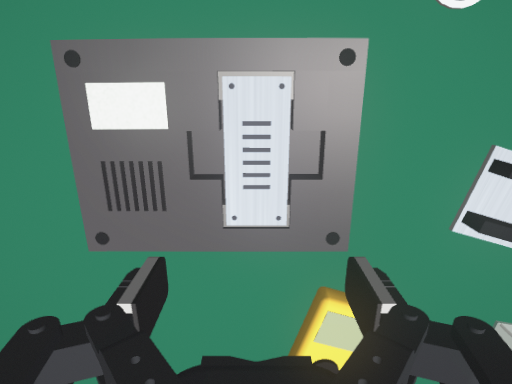

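The cover sits in the bay with even gaps at (222–290, 75–225). It measures (0.565, -0.2526), yaw 9.7°, and the arm is clear of everything. Handing in.

```bash
python3 -c "
from workcell import ticket
print(ticket.hand_in())"
```

```text
the job is handed in; nothing more can be done
None
```

The top cover is in the laptop bay, released and looking flush, about 1 mm and 0.4° off my measured bay pose. The two spare covers stayed in the tray, and I handed the job in at about 23 s; the hand-in gave no verdict.

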